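# Clamp a choke in the cam jig

### The job

Set the bracketed choke fully down in the empty nest of the clamping jig and let go of it. Then turn the black bar knob clockwise, gently, until the sprung jaw drops into the notch of the cam and clamps the choke against the end stop; stop there without forcing the knob on against the end of the notch, let go, and leave everything else on the bench where it is.

Things in the scene. Friction and masses are not known exactly. Their poses are not given: they have to be found in the camera images.
- jig: The clamping jig, fixed on the bench: an aluminium plate 90 x 220 x 12 mm. Origin on the bench under the knob's axis; z up; x across; y along the plate from the knob to the nest and end stop (plate from y -70 to +150 mm). The end stop is a steel block, face at y 115 mm, 60 mm wide, top at z 34 mm.
- nest (a point): Middle of the empty nest's floor (z 12 mm, y 90 mm in the jig's frame; same axes). Side rails: inner faces at x -22 and +22 mm here, 34 mm long, top 10 mm above the floor. Jaw plate face 25.5 mm towards the knob at the start, end stop face 25 mm beyond. The choke set down here has 2 mm or a little more to spare on each side; clamped, it has been pushed 2 mm further to the stop.
- choke_center (a point): Centre of the choke, half-way up its height of 50 mm: a copper coil between the two upright steel plates of a U bracket, white top flange. 40 mm over the plates' outer faces (its x), 46 mm along the plates (its y), 0.25 to 0.5 kg, loose, standing upright. It fits the nest with its y along the jig's y (either way round). Grasp it across the plates, fingertips above the rails.
- knob_grip (a point): On the knob's vertical axis at grip height, 57 mm over the bench. The knob is an upright black bar 46 mm long (this frame's x), 12 mm thick (y), from 34 to 74 mm over the bench; it turns with the steel cam disc under it (top 30 mm over the bench, up to 37 mm from the axis). How the bar stands to the cam differs from jig to jig: its angle does not tell where the notch is.
- cam_axis (a point): Centre of the cam disc's top, on the knob's axis (the jig's axes; it does not turn). Clockwise from above, from the start: under 0.2 N m to turn; after 0.55 to 1.2 rad the roller starts down a ramp and the spring helps the knob along (up to 0.3 N m) for 0.25 rad; then dropped in, about 0.2 rad of play at 0.04 N m; then a steep wall. Roller force 10 to 12 N; leaning on the wall with 0.6 N m loads the jaw with 25 N: that is forcing it.
- air_coil: Bystander: black bobbin, 52 mm wide, 34 mm tall; origin under its centre.
- solder_reel: Bystander: white-flanged reel, 48 mm wide, 46 mm tall; origin under its centre.
- heat_sink: Bystander: finned aluminium block 50 x 40 x 28 mm; origin under its centre.
- big_coil: Bystander: white bobbin 64 mm wide, 40 mm tall; origin under its centre.
- screwdriver: Bystander: screwdriver lying on the bench beyond the jig.
- jar: Bystander: small jar 44 mm wide, 60 mm tall; origin under its centre.
- jaw (a joint): Slide of the sprung jaw (m), growing towards the end stop. Roller on the cam's side away from the nest, jaw plate on the nest side (top 38 mm over the bench), joined by a bar under the cam. About 0 at the start, held back by the cam; -0.001 just before the notch; 0.0045 when dropped in with the choke clamped. The spring pushes with 8 to 10 N.
There are look-alikes about, which are no part of the job. Leave any yellow look-alike of the jig alone.

How it is judged:
By the outcome, as a careful person would: the job done as asked, in the order asked, and still so for the second after the job is handed in, with the robot touching nothing.
It also fails if it takes over 61 s, if anything falls off the work surface, if the arm or the gripper's body presses on something with over 40 N, if the wrist force passes 120 N, or if a joint passes its speed limit or range.

### The arm

A 7-joint arm with a two-finger parallel gripper is mounted at the origin on the work surface. World frame = base frame: x ahead of the robot, y to its left, z up, the work surface at z = 0. Lengths are in m, angles in rad, forces in N, time in s.
With the tool pointing down it reaches from about 0.4 to 0.9 m from the base axis. Payload 5.5 kg.
Tool frame: the origin (TCP) lies midway between the tips of the shut fingers; the grasp point (between the pads) lies 19 mm behind it (manip.grip_depth is the distance from the TCP to the grasp point, in m); z points along the fingers, y is the line along which they close (so a half turn about z gives the same grasp; the last joint's range is limited). The gripper opens to 92 mm and grips with 3 to 60 N. Pads are 19 mm wide; open, the fingers measure 130 mm over their backs; the gripper's body (75 mm by 190 mm) begins 47 mm behind the grasp point.
Start: joints at [-0.991, 0.501, -0.427, 1.55, 0.221, 1.138, -0.21], TCP at [0.202, 0.618, 0.227] pointing down, gripper open.
Joint ranges: [-2.88, 2.88], [-0.31, 2.03], [-1.54, 1.56], [0.2, 2.42], [-1.41, 4.55], [0.19, 2.02], [-2.57, 2.57]. Speed limits (rad/s): [2.57, 2.57, 3.14, 3.14, 3.14, 3.14, 3.14].

### API

Orientations are given as a unit quaternion [x, y, z, w].
In Python, from bench import manip, effector, viewer gives the robot as it stands. Calls block until the motion is done:
- manip.move_pose(position, orientation): joint-space move of the TCP to a pose.
- manip.servo_line(position, ori=None, vel=0.15): straight line of the TCP; ori=None keeps the orientation; vel is the mean speed in m/s.
- manip.movej(angles): joint-space move.
- effector.open_jaws() and effector.close(f_grip=None): open the fingers fully, or close them until they stop; f_grip is the grip in N (None keeps the last).
- manip.sleep(seconds).
- manip.solve_ik(position, orientation): joint angles nearest the present ones, or None.
- viewer.get_image(name): name is "side" or "top" or "wrist"; returns the picture (384x512x3 uint8, red, green, blue); there is no depth.
- viewer.get_calibration(name): a dict with "vfov" (degrees; the focal length in pixels is half the picture's height over the tangent of half this angle, whatever the lens; pixels are square), "cx", "cy" (the principal point, pixels), "eye" and "attitude" of the camera in the world. Camera axes: x right, y down, z forward; pixel columns grow to the right and rows downward; lengths in m; the calibration is good to about 2 mm. A picture is of the moment at which its call begins: read the wrist's pose just before it. get_calibration takes no time and is no camera call; for the wrist camera it gives the pose at the moment of the call.
A pose or a line that the arm cannot do raises manip.PlanningError and nothing moves.
- manip.hand_in(): hands the job in; it is judged then, once.
Readings, each from a call of its own:
- manip.current_clock(): time.
- manip.current_q(): joint angles.
- manip.current_joint_velocities(): joint speeds.
- manip.current_tau(): joint torques, N m.
- manip.current_tool_pos(): TCP position.
- manip.current_tcp_rot(): TCP orientation.
- manip.current_force(): force on the tool from outside, world axes, zero at the start.
- manip.current_wrist_torque(): the same for the moment, N m.
- manip.current_finger_gap(): finger opening in m.
- manip.current_gripper_force(): force on a finger pad.
Only numpy, scipy, OpenCV 4.12 (cv2) and the standard library are available. Lean on these libraries where they do the work, as an engineer would, in place of code of your own. Each camera call takes 0.05 s, during which the arm holds its last target. There are 200 camera calls.

## Working session

There is one attempt and no reset: what is moved stays moved. The work goes in short steps, each a Python script; the robot and the scene stay as the last script left them, time stands still between calls to the robot, and variables do not carry over. Pictures are saved under pics/ and viewed, at most 10 in all, crops included, and the job is handed in when it is done.

```bash
ls; mkdir -p pics; python3 - <<'E'
from bench import manip, effector, viewer
import cv2
for n in ("top","side"):
    im=viewer.get_image(n); cv2.imwrite(f"pics/{n}0.png",cv2.resize(im[:,:,::-1],None,fx=1.5,fy=1.5,interpolation=cv2.INTER_CUBIC)); cv2.imwrite(f"{n}_raw.png",im[:,:,::-1])
    print(n,viewer.get_calibration(n))
print("wrist",viewer.get_calibration("wrist"), manip.current_tool_pos(),manip.current_tcp_rot(),manip.current_clock())
E
```

```text
pics
top {'vfov': 42.68629118402778, 'cx': 258.38952941877517, 'cy': 189.320671243252, 'eye': array([0.28125704, 0.02474363, 1.4257235 ]), 'attitude': array([ 0.70901996, -0.69892293,  0.0663947 , -0.06625092])}
side {'vfov': 47.35321577706567, 'cx': 258.3694987952993, 'cy': 188.08413837268245, 'eye': array([ 1.13920519, -0.93236154,  0.83227332]), 'attitude': array([ 0.85639032,  0.22983977, -0.13153647, -0.44324649])}
wrist {'vfov': 59.0958946413925, 'cx': 251.0423980128143, 'cy': 193.25262747880822, 'eye': array([0.13784608, 0.6392465 , 0.38318974]), 'attitude': array([0.80218124, 0.58297305, 0.0750153 , 0.10497808])} [0.20231807 0.6170103  0.22576078] [ 1.57699453e-01  9.87486722e-01 -9.09017639e-04 -1.73573557e-04] 0.1
```

View pics/top0.png

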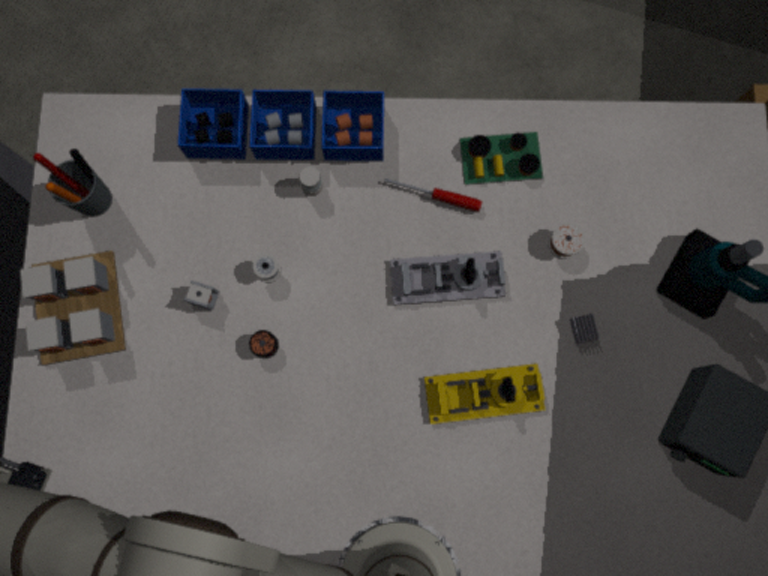

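View pics/side0.png

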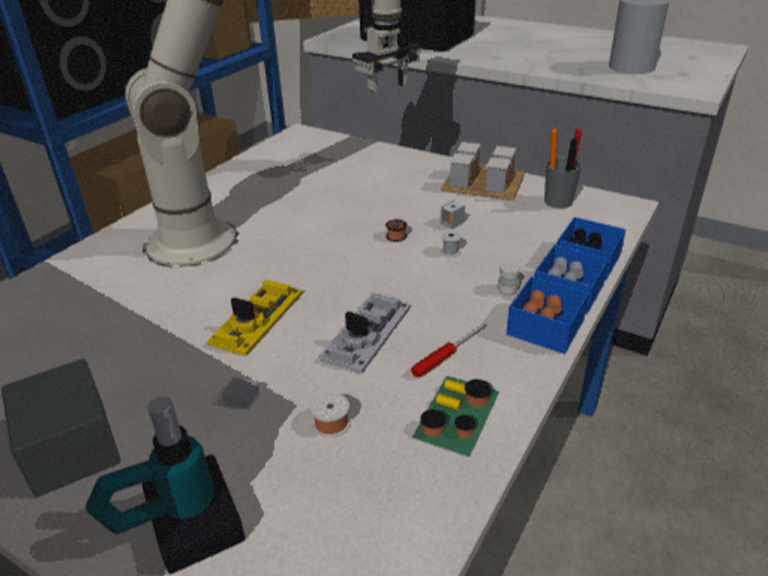

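Top view: grey-metal jig at (447,278), with knob (470,268) and nest towards the left, against the yellow look-alike at (485,393). Small parts: grey U-bracket with a copper side (202,295), white reel (265,268), black bobbin (264,343), and blocks on the wooden tray (75,300). The loose bracketed part at (202,295) fits the choke. I'll confirm it with a wrist crop.

```bash
cat > h.py <<'E'
from bench import manip, effector, viewer
import numpy as np, cv2
from scipy.spatial.transform import Rotation as R
def ray(c,u,v):
    f=192/np.tan(np.radians(c["vfov"])/2)
    return R.from_quat(c["attitude"]).apply([(u-c["cx"])/f,(v-c["cy"])/f,1.])
def onplane(c,u,v,z):
    d=ray(c,u,v); return c["eye"]+d*(z-c["eye"][2])/d[2]
def proj(c,p):
    f=192/np.tan(np.radians(c["vfov"])/2)
    q=R.from_quat(c["attitude"]).inv().apply(np.asarray(p)-c["eye"]); return q[...,:2]/q[...,2:]*f+[c["cx"],c["cy"]]
def down(yaw):  # tool z down, tool y axis at angle yaw in world
    y=np.array([np.cos(yaw),np.sin(yaw),0]); z=np.array([0,0,-1.]); return R.from_matrix(np.c_[np.cross(y,z),y,z]).as_quat()
def yaw():
    y=R.from_quat(manip.current_tcp_rot()).apply([0,1,0]); return np.arctan2(y[1],y[0])
def look(p,yw,h):
    """put the wrist camera's principal ray on p with the TCP at height h"""
    c=viewer.get_calibration("wrist"); T=R.from_quat(manip.current_tcp_rot())
    e=T.inv().apply(c["eye"]-manip.current_tool_pos()); d=T.inv().apply(R.from_quat(c["attitude"]).apply([0,0,1]))
    D=R.from_quat(down(yw)); e=D.apply(e); d=D.apply(d)
    ez=h+e[2]; t=(p[2]-ez)/d[2]; x=np.array(p)-t*d-e; return x
def shot(n,fx=1.5):
    c=viewer.get_calibration("wrist"); im=viewer.get_image("wrist")[:,:,::-1]
    cv2.imwrite(n+"_raw.png",im); np.save(n+".npy",c,allow_pickle=True)
    cv2.imwrite(f"pics/{n}.png",cv2.resize(im,None,fx=fx,fy=fx,interpolation=cv2.INTER_CUBIC)); return c
def load(n): return np.load(n+".npy",allow_pickle=True).item()
E
python3 - <<'E'
from h import *
c=viewer.get_calibration("top")
P=lambda u,v,z: onplane(c,u/1.5,v/1.5,z)
ch=P(202,294,.05); kn=P(470,265,.074); print("choke",ch,"knob",kn,"jig corners",[P(*a,.012).round(3) for a in((388,258),(393,306),(505,252),(508,298))])
print("coil",P(264,343,.034),"reel",P(265,268,.046),"jar",P(310,178,.06))
w=yaw(); print("yaw",w)
x=look([ch[0],ch[1],.05],w,.2); print(x)
manip.move_pose(x,down(w)); shot("w1"); print(manip.current_clock(),manip.current_q().round(2))
E
```

```text
choke [0.51837589 0.37758369 0.05      ] knob [ 0.57671468 -0.12780188  0.074     ] jig corners [array([0.602, 0.026, 0.012]), array([0.507, 0.015, 0.012]), array([ 0.617, -0.204,  0.012]), array([ 0.526, -0.208,  0.012])]
coil [0.42874127 0.25863164 0.034     ] reel [0.57126413 0.26124781 0.046     ] jar [0.74784625 0.17970195 0.06      ]
yaw 1.2540752036096294
[0.50555401 0.380833   0.2       ]
1.5833 [-0.43  0.49 -0.36  1.62  0.19  1.07  0.42]
```

View pics/w1.png

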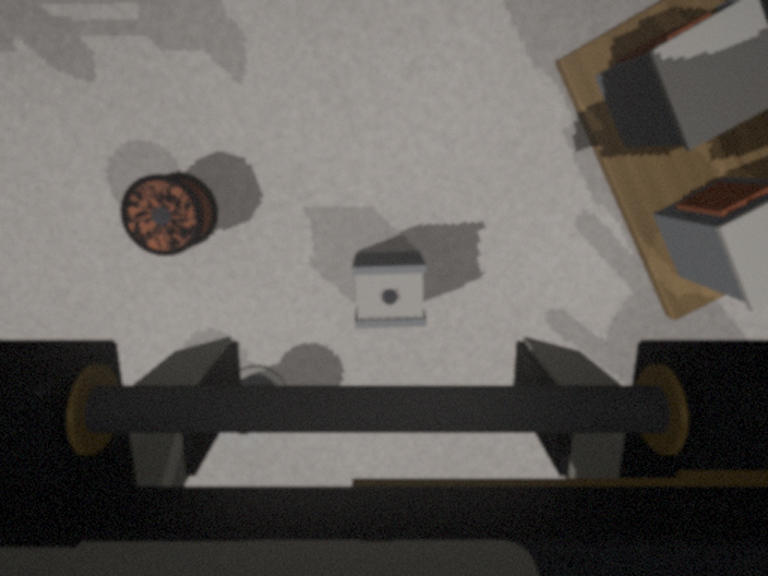

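The wrist picture shows the bracketed choke: white flange with grey plates along its upper and lower edges, corners about (354,265) to (426,326). It is loose and upright, so it is the part meant. The coil is at (165,212), the reel is behind the left finger, and the tray blocks are at the right. Next I compute its pose and look at the jig.

```bash
python3 - <<'E'
from h import *
c=load("w1"); im=cv2.imread("w1_raw.png")
# refine: bright flange/plates region around the seen spot
g=cv2.cvtColor(im,cv2.COLOR_BGR2GRAY)
print(g[170:226:2,258]); print(g[195,228:294:2])
q=[onplane(c,u/1.5,v/1.5,.05) for u,v in((354,265),(425,265),(426,326),(355,326))]
q=np.array(q); print(q.round(4)); print("sides",[round(np.linalg.norm(q[i]-q[i-1]),4) for i in range(4)],"ctr",q.mean(0))
d=q[1]-q[0]+q[2]-q[3]; print("choke y dir",np.degrees(np.arctan2(d[1],d[0])))
w=np.radians(4.3); best=None
nest=[.561,-.04,.03]
for yw in(w,w+np.pi):
    x=look([.565,-.06,.03],yw,.2); s=manip.solve_ik(x,down(yw)); print(yw,x,s)
    if s is not None and (best is None or abs(s[6])<abs(best[2][6])): best=(yw,x,s)
yw,x,s=best
manip.move_pose(x,down(yw)); shot("w2"); print(manip.current_clock())
E
```

```text
[ 60  55  56  73 113 122 130 149 149 147 148 126  74  67  69  67 105 144
 148 147 139 109 113 120 137 147 147 150]
[138 131 132 133 132 146 149 150 147 148 150 149 142 121  77  69  66  72
 107 136 147 147 148 148 147 150 144 121  98  98  96 100  98]
[[0.4974 0.3714 0.05  ]
 [0.5109 0.4132 0.05  ]
 [0.5492 0.4026 0.05  ]
 [0.5353 0.3594 0.05  ]]
sides [np.float64(0.0398), np.float64(0.0439), np.float64(0.0398), np.float64(0.0453)] ctr [0.5231918  0.38665377 0.05      ]
choke y dir 72.15212303575709
0.07504915783575616 [ 0.56275061 -0.04164055  0.2       ] [ 0.05244278  0.34447695 -0.03226664  1.80822767  0.01303967  0.98909253
  0.08995479]
3.216641811425549 [ 0.56724939 -0.07835945  0.2       ] [-0.80596558  0.78316825  1.3574574   1.81604959 -0.81397725  1.24825606
 -2.27456097]
3.2083
```

View pics/w2.png

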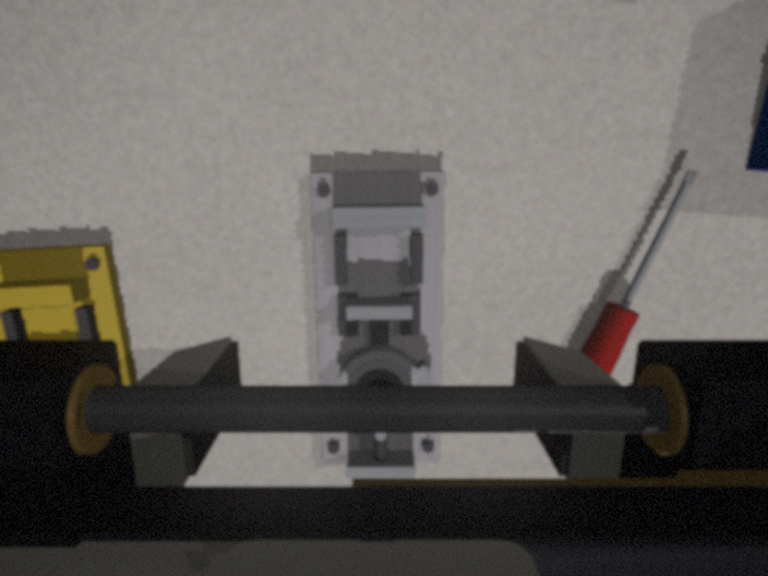

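Jig from the wrist: end stop top (332–424, 207–230), rails' inner faces u≈347 and 411 at v≈258, jaw plate top (345–413, 306–320), knob under the gripper bar at about (380,378), bolts at (323,188), (431,187), (334,446), (428,445). The axes come from rays through these.

```bash
python3 - <<'E'
from h import *
c=load("w2"); g=cv2.cvtColor(cv2.imread("w2_raw.png"),cv2.COLOR_BGR2GRAY).astype(int)
col=g[130:222,245:260].mean(1).round().astype(int); print("col130",col)
row=g[160:180,215:292].mean(0).round().astype(int); print("row215",row)
print("stop row",g[140:150,212:292].mean(0).round().astype(int))
P=lambda u,v,z: onplane(c,u/1.5,v/1.5,z)[:2]
b=[P(*a,.013) for a in((323,188),(431,187),(334,446),(428,445))]
d=(b[0]+b[1]-b[2]-b[3]); print("jig y ang bolts",np.degrees(np.arctan2(d[1],d[0])), np.linalg.norm(d)/2)
d=b[1]-b[0];print("jig x ang",np.degrees(np.arctan2(d[1],d[0])))
print("stop",P(378,230,.034),"jaw",P(378,306,.038),np.linalg.norm(P(378,230,.034)-P(378,306,.038)))
l,r=P(347,255,.022),P(411,255,.022);print("rails",l,r,(l+r)/2,np.linalg.norm(l-r))
E
```

```text
col130 [ 80  80  81  81  79  74  67  77  99 115 120 121 120 119 118 118 118 119
 120 119 119 116 114 113 113 114 117 122 127 128 129 129 129 129 129 130
 129 130 130 130 130 128 119 102  87  83  81  82  81  81  81  82  82  81
  81  82  81  81  82  82  82  81  82  81  81  81  78  72  62  57  57  56
  60  74  95 112 119 121 123 123 122 118 105  81  56  50  47  48  46  46
  47  48]
row215 [123 120 117 116 114 113 108  96  79  68  66  65  66  65  66  74  91 106
 112 113 115 115 113 111 109 109 108 110 111 112 112 112 112 112 112 112
 112 112 113 114 115 116 116 115 115 115 114 114 112 111 107 103  99  96
  94  94  93  88  73  63  63  64  64  65  66  70  88 110 125 130 131 132
 132 132 130 130 130]
stop row [115 114 114 114 115 113 112 110 108 111 116 120 120 120 119 119 118 120
 118 120 119 119 119 119 120 120 118 119 118 118 119 119 118 119 119 120
 119 119 120 119 119 119 120 119 120 119 119 119 119 120 120 119 120 120
 120 120 120 120 120 120 119 120 120 121 121 121 120 121 121 121 122 124
 127 129 129 129 130 130 129 129]
jig y ang bolts 95.5793383530793 0.19329758136998595
jig x ang 5.182934281674147
stop [ 0.5629488 -0.0160509] jaw [ 0.56699031 -0.06531012] 0.04942473051577881
rails [ 0.54377911 -0.03619277] [ 0.58656344 -0.03270499] [ 0.56517128 -0.03444888] 0.04292624797307881
```

```bash
python3 - <<'E'
from h import *
c=load("w2"); P=lambda u,v,z: onplane(c,u,v,z)[:2]
s=P(252,151.5,.034); s2=P(252,156.5,.012); j=P(252,203.5,.038)
print("stop",s,s2,"jaw",j,np.linalg.norm(s-j),c["eye"])
for z in(.012,.022):
    l,r=P(231,170,z),P(273,170,z); print(z,np.linalg.norm(l-r),(l+r)/2)
l,r=P(222.5,170,.022),P(281,170,.022); print("outer",np.linalg.norm(l-r),(l+r)/2)
a=P(221.3,145,.034),P(283,145,.034); print("stop ends",np.linalg.norm(a[0]-a[1]),(a[0]+a[1])/2, np.degrees(np.arctan2(*(a[1]-a[0])[::-1])))
E
```

```text
stop [ 0.56280455 -0.01429783] [ 0.56353569 -0.02239603] jaw [ 0.56694826 -0.06479908] 0.050670956157877346 [0.55824746 0.02951006 0.35745034]
0.012 0.04351515603456576 [ 0.56468924 -0.03641166]
0.022 0.04225549143616205 [ 0.56450276 -0.03450338]
outer 0.05885584536762405 [ 0.56425232 -0.0345238 ]
stop ends 0.05873131582160172 [ 0.56243916 -0.00810965] 4.661311101965388
```

```bash
python3 - <<'E'
from h import *
yw=np.radians(72.15-90); p=[.523,.3866,.05]; x=look(p,yw,.14); print(x, manip.solve_ik(x,down(yw)))
manip.move_pose(x,down(yw)); c=shot("w3"); print(manip.current_clock(),proj(c,p)*1.5)
g=cv2.cvtColor(cv2.imread("w3_raw.png"),cv2.COLOR_BGR2GRAY).astype(int)
u,v=proj(c,p).round().astype(int); np.set_printoptions(linewidth=200)
print(u-60,g[v-8:v+8,u-60:u+60].mean(0).round().astype(int)); print(v-60,g[v-60:v+60,u-8:u+8].mean(1).round().astype(int))
E
```

```text
[0.52114521 0.38346159 0.14      ] [-0.5856829   0.55276436 -0.12433864  1.64011194  0.07992655  0.95368329
 -1.04951383]
4.85 [373.78610957 287.9140486 ]
189 [143 143 142 141 138 134 132 130 129 129 128 127 126 125 124 124 124 124 125 125 125 126 126 125 125 124 124 123 123 123 123 121 118 112 108 109 110 112 111 112 112 117 127 136 139 139 140 140 139
 140 140 140 139 137 131 120 106  93  84  80  76  75  77  79  83  88  98 114 130 138 139 140 140 140 140 140 140 140 137 131 121 113 111 112 113 113 115 120 130 138 141 141 140 139 139 139 139 139
 141 141 143 144 144 142 141 141 140 141 141 143 143 143 142 142 142 143 143 143 143 143]
132 [ 89  89  88  89  89  89  90  90  91  92  91  92  91  91  92  91  91  90  90  89  84  77  72  71  73  72  73  72  72  72  72  78  95 118 133 138 140 139 139 140 140 140 140 139 139 140 139 139 139
 139 138 136 131 124 113 102  93  86  81  80  80  82  85  88  92 101 114 127 135 138 140 140 140 140 140 140 140 140 140 140 140 140 140 140 140 138 133 128 127 127 127 128 128 129 130 132 133 135
 137 138 139 139 140 142 143 143 143 143 142 141 142 142 143 144 144 143 143 142 142 142]
```

View pics/w3.png

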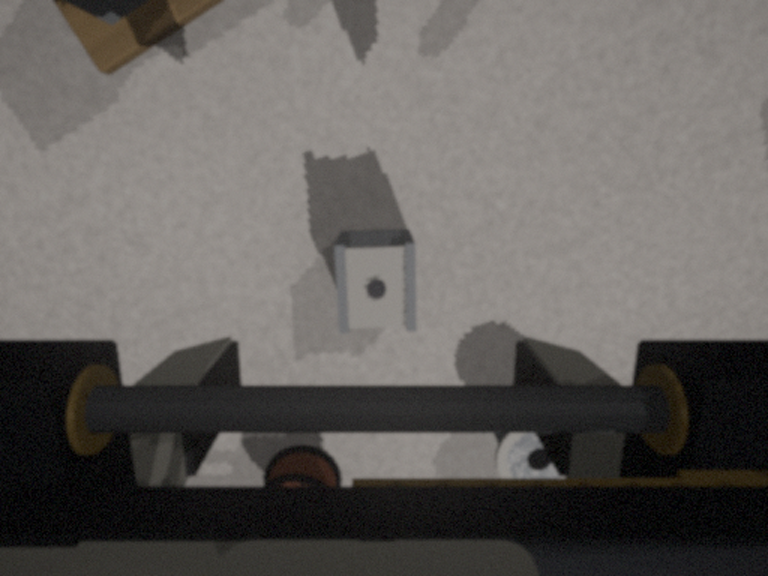

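The close view shows the choke straight on: flange hole at (376,288), where the first estimate projects, plates at u 333–415, v 243–331. Two views 90° apart agree, so I grasp now.

```bash
python3 - <<'E'
from h import *
yw=np.radians(-17.85); O=down(yw)
manip.servo_line([.523,.3866,.08],O,vel=.15); manip.servo_line([.523,.3866,.016],vel=.1)
effector.close(f_grip=25); print("gap",manip.current_finger_gap(),manip.current_gripper_force(),manip.current_tool_pos())
manip.servo_line([.523,.3866,.15],vel=.15); print("F",manip.current_force(),manip.current_finger_gap())
Q=down(np.radians(5.0)); print(manip.solve_ik([.565,-.0393,.15],Q))
manip.move_pose([.565,-.0393,.15],Q); print(manip.current_tool_pos(),manip.current_clock(),manip.current_force())
shot("w4")
im=viewer.get_image("side")[:,:,::-1]; cv2.imwrite("pics/s4.png",cv2.resize(im[100:300,150:350],None,fx=3,fy=3))
E
```

```text
gap 0.040113814124224614 24.767697751522064 [0.52306828 0.38656158 0.01601004]
F [-0.12977708 -0.73571017 -5.04824729] 0.04013250455063097
[ 0.10803947  0.41073563 -0.1074676   1.84271667  0.05509744  0.89099677
  0.0620588 ]
[ 0.56530753 -0.03755414  0.14991961] 9.6667 [ 0.14508267  0.75025275 -3.04645512]
```

View pics/w4.png

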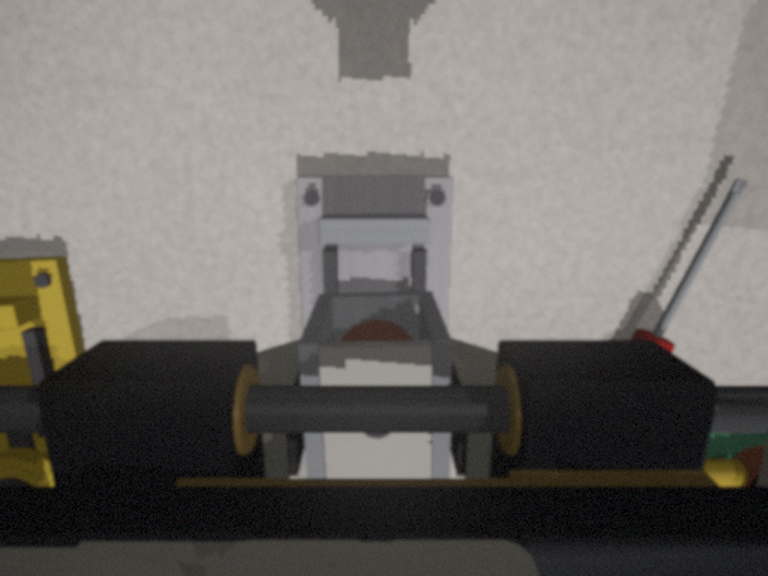

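The choke is held squarely: lower front edge at v≈295 (u 325–430), end stop top (320–430, 217–245), rails visible beyond. Check the in-hand offset and the stop by rays, then lower.

```bash
python3 - <<'E'
from h import *
np.set_printoptions(linewidth=200,suppress=True)
c=load("w4"); g=cv2.cvtColor(cv2.imread("w4_raw.png"),cv2.COLOR_BGR2GRAY).astype(int)
print(140,g[140:240,247:257].mean(1).round().astype(int))
ax=np.array([np.cos(np.radians(5)),np.sin(np.radians(5))]); ay=np.array([-ax[1],ax[0]])
t=manip.current_tool_pos(); print("now",t,np.degrees(yaw()))
n=np.array([.565,-.0393])
for nm,u,v,z in(("choke low front L",325,295,.134),("R",431,295,.134),("top front L",301,342,.184),("R",451,342,.184),("stop",377,245,.034)):
    p=onplane(c,u/1.5,v/1.5,z)[:2]; print(nm,"jig rel nest",((p-n)@ax*1e3).round(1),((p-n)@ay*1e3).round(1))
E
```

```text
140 [ 96  92  84  76  77  96 121 136 140 141 140 140 138 139 138 139 139 140 141 140 139 139 136 135 133 136 140 146 150 151 151 151 151 151 151 151 151 152 152 152 152 152 152 152 148 136 114  99  97
  97  96  95  97  95  87  77  74  79  84  87  88  87  88  87  85  82  80  79  76  73  71  68  66  59  54  52  50  52  53  50  51  50  51  51  51  51  56  64  73  76  76  78  83  84  83  84  84  85
  85  91]
now [ 0.5653329  -0.03746407  0.14996073] 5.138796709642732
choke low front L jig rel nest -17.1 22.9
R jig rel nest 20.4 23.1
top front L jig rel nest -18.3 24.1
R jig rel nest 20.4 24.2
stop jig rel nest 1.4 23.7
```

```bash
cat >> h.py <<'E'
ax=np.array([np.cos(np.radians(5)),np.sin(np.radians(5))]); ay=np.array([-ax[1],ax[0]]); nest=np.array([.565,-.0393])
def goto(xy,z,vel=.1,ori=None,n=2):
    """line to xy,z, trimming the arm's standing error"""
    tgt=np.r_[xy,z]; cmd=tgt.copy()
    for i in range(n):
        manip.servo_line(cmd,ori,vel=vel); manip.sleep(.1); e=tgt-manip.current_tool_pos(); cmd=cmd+np.clip(e,-.004,.004)
    return cmd,e
E
python3 - <<'E'
from h import *
np.set_printoptions(linewidth=200,suppress=True)
t=nest+.0008*ay; O=down(np.radians(5))
cmd,e=goto(t,.07,.15,O,3); print("err",e,np.degrees(yaw())); shot("w5"); f0=manip.current_force(); print(f0)
off=cmd-np.r_[t,.07]
for z in(.045,.039,.035,.032,.030,.0285):
    manip.servo_line(np.r_[t,z]+off,vel=.06); manip.sleep(.1); f=manip.current_force()-f0
    print(z,(manip.current_tool_pos()-np.r_[t,z]).round(4),f.round(2),manip.current_wrist_torque().round(2))
    if np.linalg.norm(f)>8: break
print(manip.current_clock()); shot("w6")
E
```

```text
err [ 0.0001334  -0.00012163  0.00035882] 5.003793960829759
[ 0.39217944 -0.08655464 -4.10428491]
0.045 [ 0.0002 -0.      0.0001] [-0.28  0.2   0.04] [-0.12  0.08  0.02]
0.039 [-0.0001 -0.0001 -0.    ] [-0.53 -0.21  0.43] [-0.07  0.04 -0.08]
0.035 [-0.0001 -0.     -0.0001] [-0.94 -0.35  0.42] [-0.07  0.06  0.01]
0.032 [-0.0001 -0.0001 -0.0001] [ 0.05 -0.04  0.02] [-0.07  0.07 -0.03]
0.03 [-0.0001 -0.     -0.    ] [0.35 0.3  0.35] [-0.09  0.07  0.01]
0.0285 [-0.0001 -0.0001 -0.0001] [-0.42  0.49  0.22] [-0.09 -0.03  0.03]
13.7083
```

View pics/w6.png

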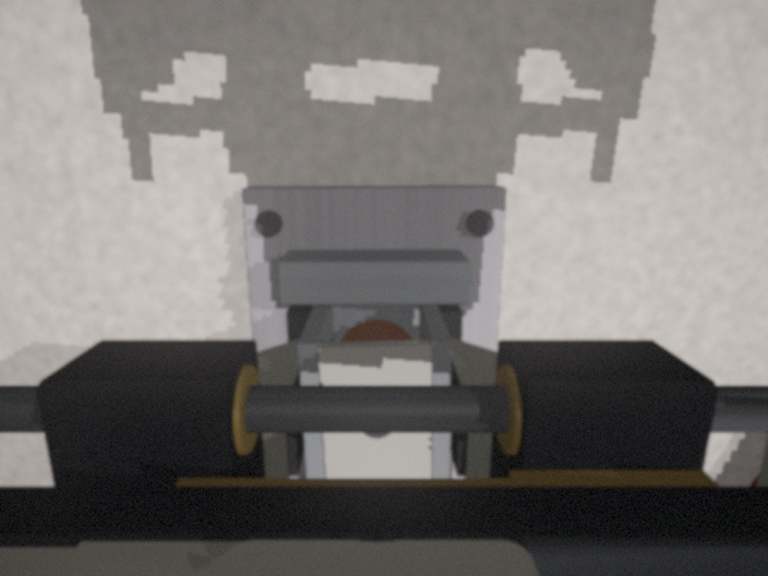

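The choke sits between the rails, just short of the end stop, with free motion so far. Lower until contact, then release.

```bash
python3 - <<'E'
from h import *
np.set_printoptions(linewidth=200,suppress=True)
p=manip.current_tool_pos(); f0=manip.current_force(); z=p[2]
for i in range(6):
    z-=.0007; manip.servo_line([p[0],p[1],z],vel=.03); manip.sleep(.08); f=manip.current_force()-f0
    print(round(z,4),manip.current_tool_pos().round(4),f.round(2))
    if f[2]>2.5: break
effector.open_jaws(); print(manip.current_finger_gap(),manip.current_clock())
q=manip.current_tool_pos(); manip.servo_line([q[0],q[1],.12],vel=.2)
O=down(np.radians(5)); x=look([.569,-.085,.05],np.radians(5),.17); print(x)
manip.move_pose(x,O); manip.sleep(.2); shot("w7"); print(manip.current_clock())
E
```

```text
0.0278 [ 0.5651 -0.0386  0.028 ] [ 1.05 -0.34  2.99]
0.09179651123591627 15.0583
[ 0.56776755 -0.08070326  0.17      ]
16.2833
```

View pics/w7.png

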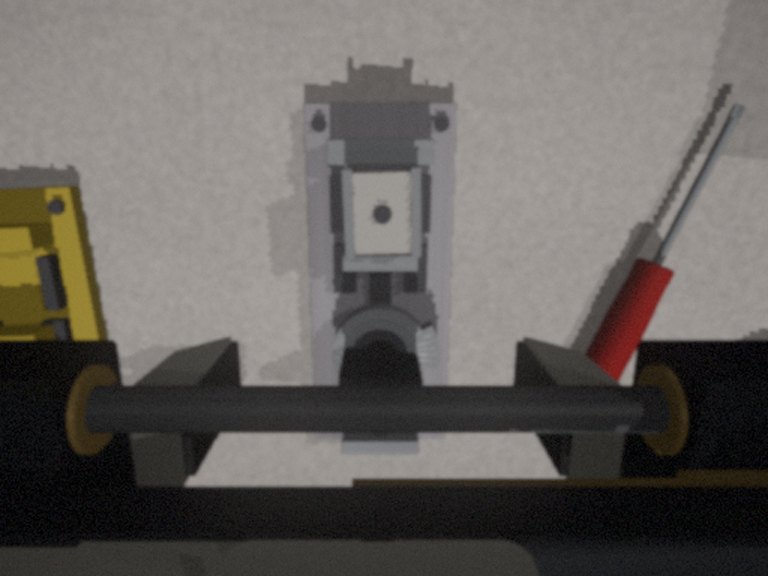

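The choke stands in the nest, flange hole at (381,213), between the rails and just short of the stop; contact came at the expected height. The knob is half hidden at (380,375), so I centre the camera on it.

```bash
python3 - <<'E'
from h import *
p=[.5728,-.129,.074]; x=look(p,np.radians(5),.17); manip.move_pose(x,down(np.radians(5))); manip.sleep(.2)
c=shot("w8"); print(manip.current_clock(),proj(c,p)*1.5)
im=cv2.imread("w8_raw.png"); g=cv2.cvtColor(im,cv2.COLOR_BGR2GRAY); u,v=proj(c,p).astype(int)
cv2.imwrite("pics/k8.png",cv2.resize(im[v-75:v+75,u-90:u+90],None,fx=4,fy=4,interpolation=cv2.INTER_CUBIC)); print("crop origin",u-90,v-75)
E
```

```text
16.85 [376.55626718 293.490578  ]
crop origin 161 120
```

View pics/k8.png

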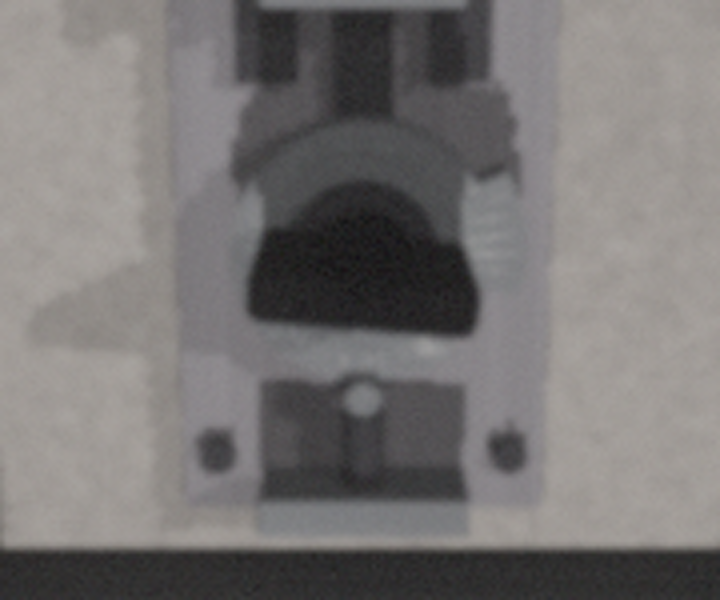

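Knob crop: the black bar runs nearly along the jig's x, rear top edge from (256,320) to (466,334), with the disc and hub behind it. Now compute its axis and angle by rays, and how near the choke is to the open fingers.

```bash
python3 - <<'E'
from h import *
c=load("w8"); P=lambda u,v,z: onplane(c,161+u/4,120+v/4,z)[:2]
a,b=P(256,320,.074),P(466,334,.074); d=b-a; th=np.arctan2(d[1],d[0]); n=np.array([-np.sin(th),np.cos(th)])
print("bar",np.degrees(th),np.linalg.norm(d),"axis",(a+b)/2+.006*n,"jig",nest-.09*ay)
b1=[P(u,v,.013) for u,v in((216,450),(507,450))]; print("bolts mid",(b1[0]+b1[1])/2)
c=load("w7"); q=lambda u,v,z: (onplane(c,u/1.5,v/1.5,z)[:2]-nest+.09*ay)
for nm,u,v,z in(("hole",381.5,213,.062),("jaw near",380,271,.038),("flange near",381,255,.062)): print(nm,(q(u,v,z)@np.c_[ax,ay]*1e3).round(1))
for y in(.5,1,1.5): print(y)if 0 else None
s=manip.solve_ik(np.r_[nest-.09*ay,.04],down(th+np.pi/2)); print(s)
E
```

```text
bar 1.3114999832450476 0.040942277439889214 axis [ 0.57330542 -0.12787397] jig [ 0.57284402 -0.12895752]
bolts mid [ 0.57808434 -0.18307111]
hole [ 0.7 90.6]
jaw near [ 0.2 54.6]
flange near [ 0.6 68.6]
[ 0.44899674  0.6267277  -0.35665678  1.83726925  0.31119351  0.73254283
  1.51486718]
```

```bash
python3 - <<'E'
from h import *
np.set_printoptions(linewidth=200,suppress=True)
yw=np.radians(91.3); O=down(yw); k=np.array([.5731,-.1285]); t=k-.003*ay
manip.move_pose(np.r_[t,.15],O); cmd,e=goto(t,.10,.15,O,2); print(e,np.degrees(yaw()))
off=cmd-np.r_[t,.10]; f0=manip.current_force(); m0=manip.current_wrist_torque()
manip.servo_line(np.r_[t,.04]+off,vel=.08); print(manip.current_tool_pos(),(manip.current_force()-f0).round(2))
effector.close(f_grip=8); print("gap",manip.current_finger_gap(),(manip.current_force()-f0).round(2),(manip.current_wrist_torque()-m0).round(3),manip.current_tool_pos())
manip.servo_line(np.r_[k,.04]+off,vel=.03); manip.sleep(.2)
print(manip.current_finger_gap(),(manip.current_force()-f0).round(2),(manip.current_wrist_torque()-m0).round(3),manip.current_tool_pos(),manip.current_clock())
np.save("off.npy",np.r_[off,m0,f0])
E
```

```text
[0.00081826 0.0001899  0.00071391] 91.2905344472716
[ 0.57359092 -0.13133318  0.03984656] [ 0.48 -1.07  0.09]
gap 0.012008930011621196 [-0.84  2.99  1.06] [ 0.868  0.086 -0.074] [ 0.57312453 -0.1299013   0.03956276]
0.01205036812116685 [ 1.3  -4.42 -1.16] [-0.816 -0.387 -0.079] [ 0.57304978 -0.12960371  0.03958494] 21.5667
```

```bash
cat > turn.py <<'E'
from h import *
np.set_printoptions(linewidth=200,suppress=True)
def read(m0,f0):
    m=[];f=[]
    for _ in range(4): manip.sleep(.02); m.append(manip.current_wrist_torque()-m0); f.append(manip.current_force()-f0)
    return np.mean(m,0)[2],np.mean(f,0)
E
python3 - <<'E'
from turn import *
D=np.load("off.npy"); off,m0,f0=D[:3],D[3:6],D[6:]
P=np.r_[.573,-.1302,.04]+off; y0=np.radians(91.3)
manip.servo_line(P,vel=.03); effector.close(f_grip=40); print(manip.current_finger_gap(),*read(m0,f0))
a=0
while a<.62:
    a+=.06; manip.servo_line(P,down(y0-a),vel=.1); tz,f=read(m0,f0)
    print(round(a,3),"real",round(y0-yaw(),3),"tz",round(tz,3),f.round(1),manip.current_tool_pos().round(4)[:2],round(manip.current_clock(),2))
    if tz>.3 or np.linalg.norm(f)>12: break
    if tz<-.12: break
np.save("a.npy",a)
E
```

```text
0.011817269546670775 0.13317820726509005 [ 2.07466583 -1.00304181 -1.78943021]
0.06 real 0.059 tz -0.166 [ 2.2 -1.1 -2.1] [ 0.573  -0.1298] 22.42
```

```bash
python3 - <<'E'
from turn import *
D=np.load("off.npy"); off,m0,f0=D[:3],D[3:6],D[6:]; a=float(np.load("a.npy"))
P=np.r_[.573,-.1302,.04]+off; y0=np.radians(91.3)
while a<.5:
    a+=.06; manip.servo_line(P,down(y0-a),vel=.1); 
    m=[]; 
    for _ in range(6): manip.sleep(.02); m.append(manip.current_wrist_torque()-m0)
    print(round(a,3),"real",round(y0-yaw(),3),"tz",np.mean(m,0)[2].round(3),np.std(m,0)[2].round(3),(manip.current_force()-f0).round(1),"gap",round(manip.current_finger_gap(),5),"t7",manip.current_tau()[6].round(3),round(manip.current_clock(),2))
    if abs(np.mean(m,0)[2])>.35: break
    np.save("a.npy",a)
E
```

```text
0.12 real 0.118 tz -0.145 0.017 [ 3.  -0.8 -2.2] gap 0.01174 t7 0.136 22.77
0.18 real 0.178 tz -0.204 0.021 [ 2.2 -0.5 -2.2] gap 0.01159 t7 0.2 23.12
0.24 real 0.238 tz -0.13 0.017 [ 3.1  0.3 -1.1] gap 0.01166 t7 0.127 23.47
0.3 real 0.298 tz -0.133 0.042 [ 3.7  0.1 -1.9] gap 0.01162 t7 0.136 23.82
0.36 real 0.358 tz -0.1 0.015 [ 3.6  0.  -2.5] gap 0.01157 t7 0.059 24.17
0.42 real 0.418 tz -0.165 0.033 [ 4.7 -1.2 -2.1] gap 0.01196 t7 0.146 24.52
0.48 real 0.478 tz -0.047 0.021 [ 4.3 -0.5 -2.9] gap 0.01149 t7 0.039 24.87
0.54 real 0.538 tz -0.136 0.02 [ 4.5 -0.6 -2.9] gap 0.01148 t7 0.13 25.22
```

```bash
cat > go.py <<'E'
from turn import *
def go(amax,lo,hi,step=.05):
    D=np.load("off.npy"); off,m0,f0=D[:3],D[3:6],D[6:]; a=float(np.load("a.npy"))
    P=np.r_[.573,-.1302,.04]+off; y0=np.radians(91.3)
    while a<amax-1e-6:
        a+=step; manip.servo_line(P,down(y0-a),vel=.1); m=[];t=[]
        for _ in range(5): manip.sleep(.02); m.append((manip.current_wrist_torque()-m0)[2]); t.append(manip.current_tau()[6])
        np.save("a.npy",a)
        print(round(a,3),"real",round(y0-yaw(),3),"tz",np.mean(m).round(3),"t7",np.mean(t).round(3),(manip.current_force()-f0).round(1),round(manip.current_clock(),2))
        if not lo<np.mean(m)<hi: break
E
python3 -c "
from go import *
go(1.2,-.3,.1)"
```

```text
0.59 real 0.588 tz -0.081 t7 0.035 [ 4.8 -0.3 -2.4] 25.55
0.64 real 0.639 tz -0.208 t7 0.144 [ 4.  -0.2 -1.9] 25.88
0.69 real 0.689 tz -0.188 t7 0.136 [ 3.4 -0.1 -1.7] 26.22
0.74 real 0.739 tz -0.311 t7 0.279 [ 4.4 -1.6 -2.1] 26.55
```

```bash
python3 -c "
from go import *
go(.94,-.45,.12,.04)"
```

```text
0.78 real 0.779 tz -0.269 t7 0.24 [ 4.6 -1.6 -0.9] 26.88
0.82 real 0.819 tz -0.293 t7 0.257 [ 4.  -1.9 -3.3] 27.22
0.86 real 0.859 tz -0.212 t7 0.189 [ 3.7 -2.4 -1.6] 27.55
0.9 real 0.899 tz -0.155 t7 0.138 [ 2.5 -3.4 -0.8] 27.88
0.94 real 0.939 tz -0.166 t7 0.114 [ 3.2 -3.1 -0.8] 28.22
```

```bash
python3 - <<'E'
from h import *
c=shot("w9"); im=cv2.imread("w9_raw.png"); print(proj(c,np.r_[nest,.062]),proj(c,np.r_[nest-.0255*ay,.038]))
s=viewer.get_image("side")[:,:,::-1]; cv2.imwrite("s9_raw.png",s); s0=cv2.imread("side_raw.png")
cs=viewer.get_calibration("side"); u,v=proj(cs,np.r_[nest-.02*ay,.04]).astype(int)
cr=lambda i:cv2.resize(i[v-33:v+32,u-43:u+43],(397,300),interpolation=cv2.INTER_CUBIC)
u2,v2=proj(c,np.r_[nest-.02*ay,.04]).astype(int); u2=int(np.clip(u2,100,412)); v2=int(np.clip(v2,75,309)); print(u,v,u2,v2)
big=cv2.resize(im[v2-75:v2+75,u2-100:u2+100],(397,298),interpolation=cv2.INTER_CUBIC)
w7=cv2.imread("w7_raw.png"); c7=load("w7"); a,b=proj(c7,np.r_[nest-.02*ay,.04]).astype(int)
o=cv2.resize(w7[b-75:b+75,a-100:a+100],(397,298),interpolation=cv2.INTER_CUBIC)
cv2.imwrite("pics/cmp9.png",np.vstack([np.hstack([cr(s0),cr(s)]),np.hstack([o,big])])); print(manip.current_clock())
E
```

```text
[378.85464846  81.47801914] [325.86955505 133.38775903]
248 205 333 123
28.3167
```

View pics/cmp9.png

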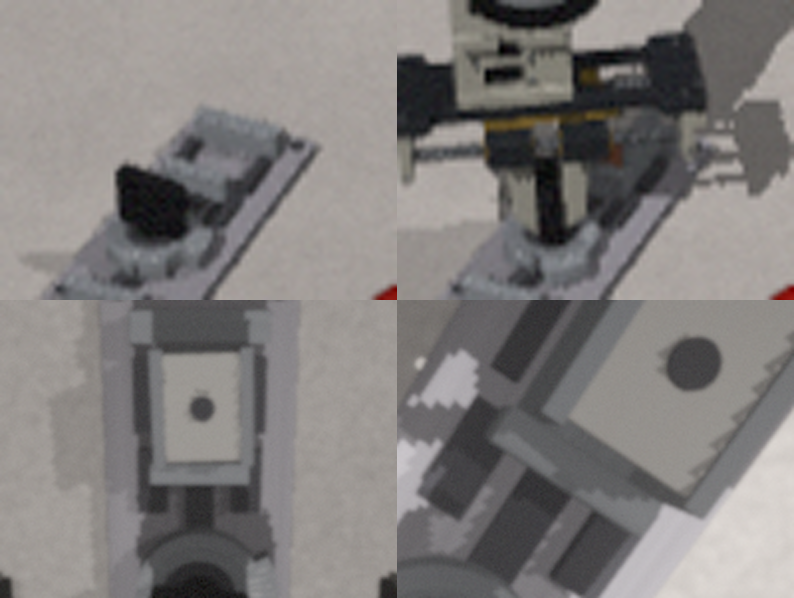

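Left: the initial and present side view; bottom: wrist view before and now. The jaw plate (band from (500,425) to (645,515)) now lies close against the choke; flange hole at (693,363). Turn both into jig coordinates to see whether the jaw has dropped.

```bash
python3 - <<'E'
from h import *
c=load("w9"); k=nest-.09*ay
q=lambda x,y,z:((onplane(c,233+(x-397)/1.985,48+(y-300)/1.987,z)[:2]-k)@np.c_[ax,ay]*1e3).round(1)
print("hole",q(693,363,.062)); print("jaw knob-side edge",q(495,440,.038),q(632,532,.038)," nest-side",q(515,405,.038),q(663,500,.038))
g=cv2.cvtColor(cv2.imread("w9_raw.png"),cv2.COLOR_BGR2GRAY)
for xo in(-.012,0,.012):
    ys=np.arange(.045,.085,.001); p=proj(c,np.array([np.r_[k+xo*ax+y*ay,.038] for y in ys])).astype(np.float32)
    print(xo,cv2.remap(g,p[:,0].copy(),p[:,1].copy(),cv2.INTER_LINEAR).ravel())
c7=load("w7"); g=cv2.cvtColor(cv2.imread("w7_raw.png"),cv2.COLOR_BGR2GRAY)
p=proj(c7,np.array([np.r_[k+y*ay,.038] for y in ys])).astype(np.float32); print("before",cv2.remap(g,p[:,0].copy(),p[:,1].copy(),cv2.INTER_LINEAR).ravel())
E
```

```text
hole [ 0.6 91.2]
jaw knob-side edge [-20.8  59.2] [18.8 59.1]  nest-side [-21.3  68.2] [20.4 69.2]
-0.012 [ 99 100  97  97  99 100  99  98  97  97  98  99  97  93  99 114 117 113
 100  94  94  94  93  91  84  86 113 116 116 115 115 118 117 117 114 116
 115 115 117 117 116]
0 [ 64  64  66  63  65  66  65  58  53  54  54  54  51  60  84  91  93  95
  97  96  96  95  93  90  90  90  89 102 136 143 144 144 144 145 143 144
 143 145 145 145 144]
0.012 [ 68  65  69  71  67  69  68  68  68  70  67  66  65  68  96 116 119 122
 123 119 103  96  93  87  78  77  76  91 133 146 146 146 146 145 145 147
 143 145 145 145 146]
before [ 45  45  47  50  46  46  46  43  47  64  97 120 124 126 122 114 111 110
 103  97 117 140 150 152 151 151 152 152 152 153 153 153 153 152 151 151
 146 125  93  74  70]
```

The jaw's near edge moved from 54.5 to 58.8 mm (+4.3 mm), so it has dropped in, and the helping torque has faded at 0.90 rad. One small nudge into the play, then let go, back off and check again.

```bash
python3 - <<'E'
from go import *
go(.97,-.45,.0,.03)
p=manip.current_tool_pos(); effector.open_jaws(); print(manip.current_finger_gap()); manip.servo_line([p[0],p[1],.17],vel=.15)
x=look([.569,-.085,.05],np.radians(5),.17); manip.move_pose(x,down(np.radians(5))); manip.sleep(.3)
c=shot("w10"); k=nest-.09*ay; print(manip.current_clock())
g=cv2.cvtColor(cv2.imread("w10_raw.png"),cv2.COLOR_BGR2GRAY); ys=np.arange(.045,.085,.001)
for xo in(-.012,0,.012):
    p=proj(c,np.array([np.r_[k+xo*ax+y*ay,.038] for y in ys])).astype(np.float32); print(xo,cv2.remap(g,p[:,0].copy(),p[:,1].copy(),cv2.INTER_LINEAR).ravel())
for n in("w7","w10"):
    cc=load(n); gg=cv2.cvtColor(cv2.imread(n+"_raw.png"),cv2.COLOR_BGR2GRAY); u,v=proj(cc,np.r_[nest,.062]).round().astype(int)
    w=(gg[v-12:v+13,u-12:u+13]<100).astype(np.uint8); m=cv2.moments(w,True); print(n,m["m00"],((onplane(cc,u-12+m["m10"]/m["m00"],v-12+m["m01"]/m["m00"],.062)[:2]-k)@np.c_[ax,ay]*1e3).round(2))
E
```

```text
0.97 real 0.969 tz -0.041 t7 0.003 [ 3.6 -3.8 -1.3] 28.65
0.09200768021089034
31.9417
-0.012 [ 82  82  83  82  83  80  78  81  81  77  70  69  68  80 101 116 121 117 112 111 110 118 133 145 149 150 150 151 151 151 150 150 151 151 152 151 151 149 152 151 151]
0 [ 43  46  44  47  46  47  43  47  47  45  45  46  45  56  81 100 108 111 111 111 111 119 133 145 150 152 151 151 151 150 151 151 149 152 151 151 151 150 143 122  94]
0.012 [ 67  68  70  64  69  77  91  96  98 100 102 110 116 116 119 120 122 124 125 123 117 119 133 145 150 151 151 151 150 151 151 150 150 152 152 152 151 150 152 151 150]
w7 110.0 [ 0.62 90.33]
w10 115.0 [ 1.12 92.07]
```

Choke centre is at 92.1 mm (clamped: 92) and the jaw is dropped in, with the robot clear.

```bash
python3 -c "
from bench import manip
print(manip.hand_in(), manip.current_clock())"
```

```text
the job is handed in; nothing more can be done
the job is handed in; nothing more can be done
```

I set the choke down in the nest and turned the knob 0.97 rad clockwise until the jaw dropped in and clamped it (choke centre at 92.1 mm, expected 92). I stopped in the play before the wall, let go, and handed the job in at about 32 s.

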